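Set the free-standing counting timer and start it

TASK

Turn the knob of the bench timer clockwise until its pointer faces the steel index tab on the dial, leaning down on the knob while turning so that the loose timer neither spins nor slides on its slippery tile; lean with no more than about two kilograms. Then let go of the knob and press the timer's round start key fully down, and let it come up again. Leave the timer where it stands, and the sample pots and the check source beside it undisturbed.

Things in the scene. Friction and masses are not known exactly. Their poses are not given: they have to be found in the camera images.
- tile: white glazed tile, 190 x 150 x 8 mm, fixed to the desk; origin at the centre of its underside. It is slippery: the timer's feet slide on it with a friction coefficient of roughly 0.3 to 0.5.
- timer: the timer: a loose grey plastic box 152 mm (its x) by 116 mm (its y), top face 50 mm above the tile, on four small feet; about 0.4 kg with its knob. Origin on the axis of the knob, on the underside of the feet; z up; the start key lies towards its -x edge. The box reaches from x = -91 to +61 mm and y = -58 to +58 mm.
- knob_grip (a point): centre of the knob's upright bar grip: black, 46 mm long, 14 mm thick, 28 mm tall (this point is half-way up). x runs along the bar to the pointer end, z up. The bar stands on a round skirt, 66 mm diameter, that turns with it, its upper side 14 mm below this point. The knob sinks into the timer: first 0 to 8 mm almost freely (2 to 4 N; how far is unknown), then on a stiff spring, 5 N per mm.
- dial (a joint): angle of the knob, rad: 0 when its pointer points along the timer's +x (away from the start key); grows clockwise seen from above; stops at 0 and 3.0. Turning takes about 0.42 N m; it stays where it is left. The timer spins along unless the knob is pushed down with 5 to 12 N (slipperiness varies); 12 to 18 N is right, over 21 N too much.
- pointer_tip (a point): tip of the knob's pointer (a small beak with a white line on the skirt), 39 mm from the axis
- index_mark (a point): inner end of the steel index tab standing at the edge of the dial, 39 mm from the knob's axis, 3 mm above the dial face, where the pointer tip must come to. It lies 0.7 to 1.5 rad clockwise of the pointer at the start. The tab stays put on the timer.
- start_key (a joint): travel of the start key, m: 0 up, grows as it is pressed, 0.005 fully down; a spring pushes it up again (about 4 N when fully down)
- start_key_top (a point): middle of the top of the round start key, white, 22 mm diameter, in a black housing on the timer's top, 70 mm from the knob's axis towards -x of the timer
- timer_front (a point): middle of the timer's front side, 91 mm from the knob's axis, 30 mm above the tile
- timer_hub (a point): point inside the timer on the knob's axis, 30 mm above the tile
- pot_dark_mid (a point): centre of a loose dark sample pot with a white cap, 56 mm diameter, 60 mm tall, standing beside the tile; to be left alone
- pot_pale_mid (a point): centre of a loose pale yellow sample pot with a white cap, 50 mm diameter, 54 mm tall, standing beside the tile; to be left alone
- source_mid (a point): centre of a loose round check source, 25 mm diameter, 7 mm tall, lying beyond the tile; to be left alone

How it is judged:
On the way, in this order (a step that is already met when the one before it is completed fails the run):
1. the pointer stands at the index tab and the knob is let go (horizontal distance between pointer_tip and index_mark below 0.005 m and contact force between the fingers and timer below 0.2 N), for 0.2 s.
2. the start key is pressed fully down (value of joint start_key above 0.004 m), for 0.05 s.
At the end, for the whole second after the job is handed in: pointer tip within 5 mm (about 7 degrees) of the index tab's inner end, start key up again after its press, timer at rest and upright on its tile with its hub and its front within 15 mm of where they were (horizontal distance between pointer_tip and index_mark below 0.005 m and distance of each of timer_hub, timer_front from where it was at the start of the episode below 0.015 m and value of joint start_key below 0.001 m and angle between timer's own z axis and vertical below 0.03 rad and linear speed of timer below 0.01 m/s and height (world z) of timer_hub below 0.042 m); the robot touches nothing.
It fails at once if the timer spins or slides: its front or its hub moves more than 15 mm (distance of any of timer_hub, timer_front from where it was at the start of the episode above 0.015 m).
It fails at once if the timer is leaned on too hard: it presses on the tile with more than 30 N, its own weight of about 4 N included (contact force between timer and tile above 30 N).
It fails at once if a sample pot or the check source is shifted by more than 20 mm (distance of any of pot_dark_mid, pot_pale_mid, source_mid from where it was at the start of the episode above 0.02 m).
It also fails if it takes over 67 s, if anything falls off the work surface, if the arm or the gripper's body presses on something with over 40 N, if the wrist force passes 120 N, or if a joint passes its speed limit or range.

ROBOT

A 6-joint arm with a two-finger parallel gripper is mounted at the origin on a cart in front of the work surface, level with it; the furniture and walls round the work are solid. World frame = base frame: x ahead of the robot, y to its left, z up, the work surface at z = 0. Lengths are in m, angles in rad, forces in N, time in s.
With the tool pointing down it reaches from about 0.35 to 0.975 m from the base axis. Payload 4.9 kg.
Tool frame: the origin (TCP) lies on the centre line of the jaws, within the pads' length; the fingertips stand ctrl.tcp_to_tips ahead of it and the grasp point (between the pads) lies 3 mm ahead of it (ctrl.tcp_to_tips is the distance from the TCP to the fingertips, in m); z points along the fingers, y is the direction in which the jaws open and shut (so a half turn about z gives the same grasp; the last joint's range is limited). The gripper opens to 85 mm and grips with 20 to 120 N. Pads are 22 mm wide; open, the fingers measure 114 mm over their backs; the gripper's body (76 mm by 85 mm) begins 54 mm behind the grasp point. The pads swing forward as they close: fully open they stand 13 mm farther back than shut.
Start: joints at [1.174, 0.053, 1.613, -0, 1.476, -0.119], TCP at [0.171, 0.601, 0.231] pointing down, gripper open.
Joint ranges: [-3.01, 3.01], [-1.01, 2.22], [0.06, 2.58], [-1.02, 4.17], [0.09, 2.62], [-3.14, 3.14]. Speed limits (rad/s): [2.57, 2.57, 3.14, 3.14, 3.14, 3.14].

INTERFACE

Orientations are given as a rotation vector (axis times angle).
In Python, from station import ctrl, vision gives the robot as it stands.
- The arm moves only by the tool jog_arm, never from a script. Its argument "deltas" is a list of rows, each a list of 7 numbers: the turn, a rotation vector about the tool's x, y, z in rad, then the shift along the tool's x, y, z in cm, then the opening, from 0 (shut) to 1 (fully open). A call has 1 to 12 rows; each row shifts and turns the commanded pose from where the row before left it, along the tool's axes as they then stand; what a row does not reach is not made up. A row lasts 1/12 s, in which the tool goes at most 41.7 mm and 7.16 degrees, less where a joint would pass 70% of its speed; a pose out of reach is approached as far as the arm can. A call with a gripper value outside its range is refused whole. The fingers move at their own pace and stop on an object; "grip_force" is the grip in N (left out, the last holds). Time passes only in rows, so rows that do not move let the fingers close. It gives the time, the measured TCP pose, the force and the opening at its end, in the units of the state.
- ctrl.get_obs(): the state, without advancing time (a new reading comes with each control period).
- vision.get_image(name): name is "scene" or "top"; returns (picture, depth): 400x640x3 uint8, red, green, blue; 400x640 float32, m along the optical axis (not along the pixel's ray), 0 where there is no reading.
- vision.calibration(name): a dict with "fx", "fy", "cx", "cy" (pixels), "rvec" (rotation vector, rad) and "tvec" (3), from world to camera coordinates, as OpenCV has them. Camera axes: x right, y down, z forward; pixel columns grow to the right and rows downward; lengths in m; the calibration is good to about 2 mm. A picture is of the moment at which its call begins. calibration takes no time and is no camera call.
- ctrl.finish_job(): hands the job in, once; it reports no verdict.
The state is a dict: "t": time; "q": joint angles; "dq": joint speeds; "effort": joint torques, N m; "tool_pos": TCP position; "tool_rot": TCP orientation; "contact_force": force on the tool from outside, world axes, zero at the start; "wrist_torque": the same for the moment, N m; "opening": finger opening in m.
Only numpy, scipy, OpenCV 4.12 (cv2) and the standard library are available. Lean on these libraries where they do the work, as an engineer would, in place of code of your own. Each camera call takes 0.05 s, during which the arm holds its last target. There are 200 camera calls.

## Working session

There is one attempt and no reset: what is moved stays moved. The work goes in short steps, Python scripts to look and compute and a tool call to move; the robot and the scene stay as the last step left them, time stands still between calls to the robot, and variables do not carry over. Pictures are saved under pics/ and viewed, about 8 in all and at most 12, crops included, and the job is handed in when it is done.

Besides the shell and the picture viewer there is one more tool, called after "Request:" by a JSON object that holds its "api" and its "payload". jog_arm: Moves the arm, as the interface text tells. Its arguments: {"type":"object","properties":{"deltas":{"type":"array"},"grip_force":{"type":"number"}},"required":["deltas"]}

```bash
ls; mkdir -p pics
cat > h.py <<'E'
import numpy as np,cv2
from station import ctrl,vision
def cam(n):
    c=vision.calibration(n);K=np.array([[c['fx'],0,c['cx']],[0,c['fy'],c['cy']],[0,0,1]]);R=cv2.Rodrigues(np.array(c['rvec'],float))[0];return K,R,np.array(c['tvec'],float)
def onplane(n,uv,z):
    K,R,t=cam(n);o=-R.T@t;d=R.T@np.linalg.inv(K)@np.array([uv[0],uv[1],1.]);return o+d*(z-o[2])/d[2]
def world(n,depth):
    K,R,t=cam(n);v,u=np.mgrid[0:400,0:640];p=np.stack([(u-K[0,2])/K[0,0]*depth,(v-K[1,2])/K[1,1]*depth,depth],-1);return (p-t)@R
def proj(n,P):
    K,R,t=cam(n);p=K@(R@np.array(P,float)+t);return p[:2]/p[2]
E
python3 - <<'E'
from h import *
for n in("scene","top"):
    im,d=vision.get_image(n);np.save(f"pics/{n}_d.npy",d);cv2.imwrite(f"pics/{n}0.png",im[:,:,::-1]);K,R,t=cam(n);print(n,K[0,0],-R.T@t)
o=ctrl.get_obs();print(o,ctrl.tcp_to_tips)
E
```

```text
pics
scene 468.83005887255223 [ 0.14902544 -0.58616772  0.71905862]
top 486.5258308742668 [0.43959788 0.0859093  0.93199247]
{'t': 0.1, 'q': array([ 1.17397556e+00,  5.33196701e-02,  1.61415328e+00, -1.13735797e-06,
        1.47599245e+00, -1.19002079e-01]), 'dq': array([ 0.00158527,  0.00013967, -0.00391017, -0.00012536,  0.00180942,
        0.00157927]), 'effort': array([-1.88955996e-04, -3.94905603e+01, -3.71363497e+01, -1.10924939e-04,
        3.93683498e-03,  1.51308274e-05]), 'tool_pos': array([0.17119421, 0.600513  , 0.22937012]), 'tool_rot': array([-4.34928156e-01, -3.11085834e+00,  2.84443843e-03]), 'contact_force': array([ 0.63703983, -0.3624281 , -0.24624159]), 'wrist_torque': array([ 0.02305509,  0.00722631, -0.03920697]), 'opening': 0.08544070622349846} 0.022
```

View pics/top0.png

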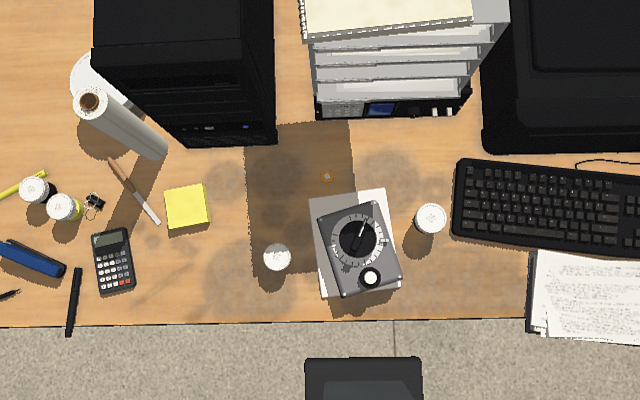

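View pics/scene0.png

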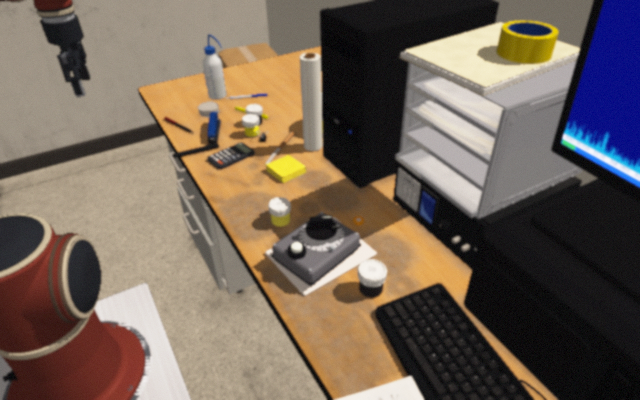

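The top view shows the knob at about (357,239), the key at (370,277), the pots at (277,257) and (430,218), and the source at (326,176). The scene view agrees. I'll zoom in on the dial next.

Run:
```python
from h import *
a=cv2.imread("pics/top0.png")[190:305,305:410];b=cv2.imread("pics/scene0.png")[200:295,260:390]
a=cv2.resize(a,None,fx=5.2,fy=5.2,interpolation=cv2.INTER_CUBIC)
cv2.imwrite("pics/c0.png",a)
d=np.load("pics/top_d.npy");W=world("top",d)
for uv in[(357,239),(370,277),(340,215),(380,262),(335,285),(277,257),(430,218),(326,176),(250,290),(362,230),(351,247)]:
    print(uv,W[uv[1],uv[0]].round(4))
for n in ("scene","top"):
    ww=world(n,np.load(f"pics/{n}_d.npy"));m=(ww[...,2]>.074)&(ww[...,2]<.11)&(np.hypot(ww[...,0]-.40,ww[...,1]-.05)<.07)
    p=ww[m];print(n,len(p),p.mean(0) if len(p) else 0, p[:,2].max() if len(p) else 0)
    if len(p):
        c=p[:,:2]-p[:,:2].mean(0);w,v=np.linalg.eigh(c.T@c/len(p));print(np.sqrt(w*12),v[:,1])
```

```text
(357, 239) [0.4913 0.0422 0.1084]
(370, 277) [0.4272 0.0205 0.0769]
(340, 215) [0.5382 0.0686 0.0596]
(380, 262) [4.528e-01 4.000e-04 5.850e-02]
(335, 285) [0.413  0.0809 0.0105]
(277, 257) [0.4659 0.1838 0.0544]
(430, 218) [ 0.5286 -0.0916  0.0594]
(326, 176) [0.6204 0.0922 0.0085]
(250, 290) [0.4068 0.2414 0.0028]
(362, 230) [0.5063 0.0332 0.1081]
(351, 247) [0.4781 0.0527 0.108 ]
scene 102 [0.43880816 0.02367389 0.07750131] 0.08037115083881921
[0.01940453 0.07373816] [-0.85892747 -0.51209725]
top 200 [0.44110649 0.02898494 0.07969421] 0.08387660641460784
[0.0217199  0.07795205] [-0.85286617 -0.52212957]
```

View pics/c0.png

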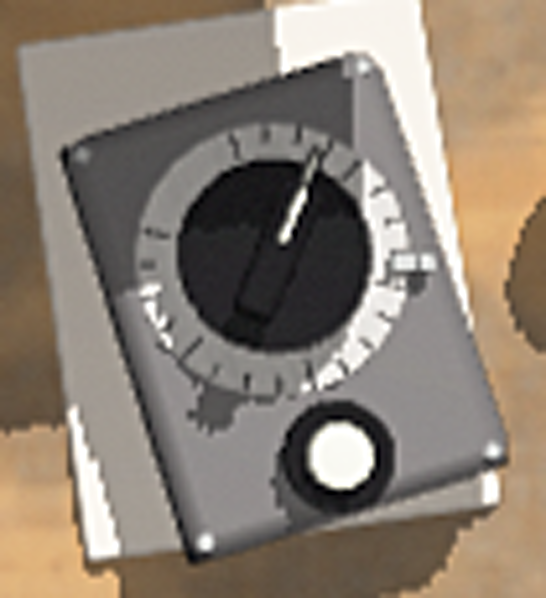

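The crop shows the bar grip centred near (275,257), the pointer tip near (322,150), the tab's inner end near (395,263), and the key at (340,455). Next I'll compute the poses.

```bash
cat >> h.py <<'E'
def bar(n,d,c=(.49,.043),lo=.1,hi=.113):
    ww=world(n,d);m=(ww[...,2]>lo)&(ww[...,2]<hi)&(np.hypot(ww[...,0]-c[0],ww[...,1]-c[1])<.05)
    p=ww[m]; r=cv2.minAreaRect((p[:,:2]*1000).astype(np.float32)); return len(p),p.mean(0).round(4),r
E
python3 - <<'E'
from h import *
for n in("top","scene"):
    d=np.load(f"pics/{n}_d.npy");print(n,bar(n,d)); print(bar(n,d,lo=.104))
    print('skirt',bar(n,d,lo=.074,hi=.086))
C=lambda u,v:(305+(u+.5)/5.2-.5,190+(v+.5)/5.2-.5)
for nm,uv,z in[("axis_skirt",(275,257),.079),("tip",(322,150),.075),("tip",(322,150),.065),("tab_in",(393,263),.062),("tab_out",(435,263),.062),("key",(340,455),.077),
 ("scr1",(84,155),.058),("scr2",(362,65),.058),("scr3",(205,543),.058),("scr4",(493,452),.058)]:
    print(nm,onplane("top",C(*uv),z).round(4))
E
```

```text
top (226, array([0.4931, 0.04  , 0.1073]), ((493.4097595214844, 39.809600830078125), (13.964030265808105, 46.09181594848633), 65.51335906982422))
(217, array([0.4935, 0.0397, 0.1076]), ((493.5568542480469, 39.72042465209961), (13.923661231994629, 45.75015640258789), 65.51335906982422))
skirt (890, array([0.4931, 0.04  , 0.0808]), ((493.52655029296875, 40.04890823364258), (65.05512237548828, 64.09644317626953), 25.54220199584961))
scene (138, array([0.4937, 0.0357, 0.1045]), ((494.5142822265625, 37.261131286621094), (16.701208114624023, 45.38490676879883), 67.69874572753906))
(91, array([0.4945, 0.0369, 0.1056]), ((494.3435363769531, 36.721275329589844), (15.079052925109863, 44.16953659057617), 67.04400634765625))
skirt (390, array([0.4899, 0.026 , 0.079 ]), ((494.7006530761719, 29.43724822998047), (52.48305892944336, 70.01203918457031), 64.6945571899414))
axis_skirt [0.4931 0.0398 0.079 ]
tip [0.5291 0.0224 0.075 ]
tip [0.5302 0.0217 0.065 ]
tab_in [ 0.4911 -0.0012  0.062 ]
tab_out [ 0.4908 -0.0154  0.062 ]
key [0.4271 0.0205 0.077 ]
scr1 [0.5313 0.1034 0.058 ]
scr2 [0.5602 0.0062 0.058 ]
scr3 [0.3984 0.0658 0.058 ]
scr4 [ 0.4267 -0.0325  0.058 ]
```

Request:
{"api": "jog_arm", "payload": {"deltas": [[0,0,0,-2.58,-2.51,0,1],[0,0,0,-2.58,-2.51,0,1],[0,0,0,-2.58,-2.51,0,1],[0,0,0,-2.58,-2.51,0,1],[0,0,0,-2.58,-2.51,0,1],[0,0,0,-2.58,-2.51,0,1],[0,0,0,-2.58,-2.51,0,1],[0,0,0,-2.58,-2.51,0,1],[0,0,0,-2.58,-2.51,0,1],[0,0,0,-2.58,-2.51,0,1],[0,0,0,-2.58,-2.51,0,1],[0,0,0,-2.58,-2.51,0,1]], "grip_force": 100}}

```text
t: 1.1
tool_pos: [0.3867, 0.2248, 0.2301]
tool_rot: [-0.435, -3.111, 0.0]
contact_force: [0.0, 0.0, 1.6]
opening: 0.0855
```

Request:
{"api": "jog_arm", "payload": {"deltas": [[0,0,0,-2.58,-2.51,0,1],[0,0,0,-2.58,-2.51,0,1],[0,0,0,-2.58,-2.51,0,1],[0,0,0,-2.58,-2.51,0,1],[0,0,0,-2.58,-2.51,0,1],[0,0,0,-2.58,-2.51,0,1],[0,0,0.08,0,0,0,0.6],[0,0,0.08,0,0,0,0.6],[0,0,0,0,0,0,0.6],[0,0,0,0,0,0,0.6]]}}

```text
t: 1.93
tool_pos: [0.4938, 0.0391, 0.23]
tool_rot: [-0.679, -3.066, 0.0]
contact_force: [-0.7, -0.3, -0.3]
opening: 0.0513
```

```bash
cat >> h.py <<'E'
def plan(p,yaw):
    "remaining move to position p with tool y axis at yaw deg (mod 180): shift in cm along present tool axes, then turn"
    o=ctrl.get_obs();R=cv2.Rodrigues(np.array(o['tool_rot']))[0]
    y=np.degrees(np.arctan2(R[1,1],R[0,1]));dy=(y-yaw+90)%180-90
    print('t',round(o['t'],2),'tcp',o['tool_pos'].round(4),'yaw',y.round(2),'z',R[:,2].round(4),'F',o['contact_force'].round(2),'tq',o['wrist_torque'].round(2),'op',round(o['opening'],4),'q6',round(o['q'][5],2))
    print('shift cm',(R.T@(np.array(p)-o['tool_pos'])*100).round(3),'turn z rad',np.radians(dy).round(4))
E
python3 -c "
from h import *
plan((.4935,.0397,.105),65.2)"
```

```text
t 1.93 tcp [0.4938 0.0391 0.23  ] yaw 65.02 z [-9.e-04  1.e-04 -1.e+00] F [-0.75 -0.32 -0.28] tq [ 0.03 -0.    0.04] op 0.0513 q6 -1.21
shift cm [ 0.041  0.044 12.499] turn z rad -0.0031
```

Request:
{"api": "jog_arm", "payload": {"deltas": [[0,0,0,0.04,0.04,2.5,0.6],[0,0,0,0,0,2.5,0.6],[0,0,0,0,0,2.5,0.6],[0,0,0,0,0,2.5,0.6],[0,0,0,0,0,2.2,0.6],[0,0,0,0,0,0.2,0.6],[0,0,0,0,0,0,0.6]]}}

```text
t: 2.52
tool_pos: [0.4924, 0.0402, 0.105]
tool_rot: [-0.678, -3.064, 0.001]
contact_force: [0.1, -0.1, -0.0]
opening: 0.0517
```

Run:
```python
from h import *
plan((.4935,.0397,.105),65.2)
im,d=vision.get_image("scene");cv2.imwrite("pics/s1.png",cv2.resize(im[180:310,240:410,::-1],None,fx=4,fy=4,interpolation=cv2.INTER_CUBIC))
```

```text
t 2.52 tcp [0.4924 0.0402 0.105 ] yaw 65.03 z [-3.8e-03  2.0e-04 -1.0e+00] F [ 0.07 -0.08 -0.04] tq [-0.01 -0.02 -0.01] op 0.0517 q6 -1.2
shift cm [-0.122 -0.002 -0.003] turn z rad -0.003
```

View pics/s1.png

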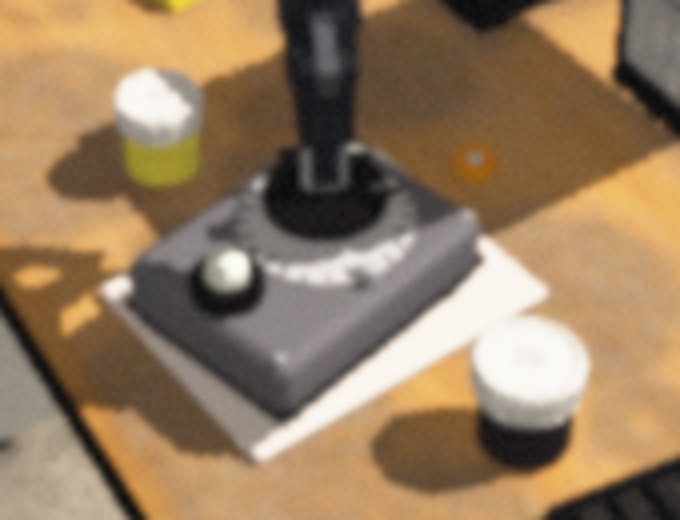

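The fingers straddle the bar at (325,170) and the tips are just above the skirt. The timer hasn't moved, so I'll close now.

Request:
{"api": "jog_arm", "payload": {"deltas": [[0,0,0,-0.1,0,0,0.3],[0,0,0,0,0,0,0.2],[0,0,0,0,0,0,0.15],[0,0,0,0,0,0,0.1],[0,0,0,0,0,0,0.05],[0,0,0,0,0,0,0],[0,0,0,0,0,0,0],[0,0,0,0,0,0,0],[0,0,0,0,0,0,0]], "grip_force": 100}}

```text
t: 3.32
tool_pos: [0.4948, 0.0393, 0.1065]
tool_rot: [-0.682, -3.067, 0.0]
contact_force: [0.5, -0.1, -0.5]
opening: -0.0001
```

```bash
python3 -c "
from h import *
plan((.4935,.0397,.105),65.2)"
```

```text
t 3.32 tcp [0.4948 0.0393 0.1065] yaw 64.91 z [-1.e-04  0.e+00 -1.e+00] F [ 0.46 -0.09 -0.49] tq [-0.    0.02  0.04] op -0.0001 q6 -1.2
shift cm [ 0.131 -0.015  0.146] turn z rad -0.005
```

Run:
```python
from h import *
im,d=vision.get_image("scene");i2,d2=vision.get_image("top")
a=cv2.resize(im[200:290,270:380,::-1],None,fx=5,fy=5,interpolation=cv2.INTER_CUBIC);b=cv2.resize(i2[190:305,305:410,::-1],(411,450),interpolation=cv2.INTER_CUBIC)[:450]
cv2.imwrite("pics/s2.png",cv2.resize(np.hstack([a[:450],b]),None,fx=.82,fy=.82))
```

```text
(no output)
```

View pics/s2.png

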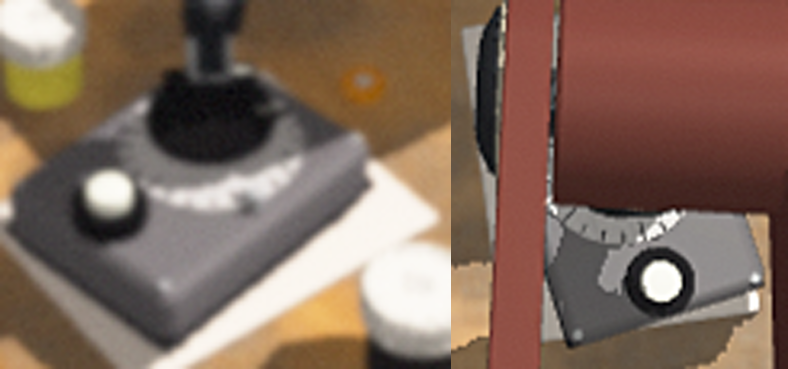

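Run:
```python
from h import *
im,d=vision.get_image("scene");W=world("scene",d)
for z in(.13,.1065,.0845): print(z,proj("scene",(.4948,.0393,z)).round(1))
u=int(round(proj("scene",(.4948,.0393,.1))[0]))
for v in range(196,246,2): print(v,W[v,u].round(3),im[v,u], end=' | ')
print(bar("scene",d),bar("scene",d,lo=.074,hi=.086))
```

```text
0.13 [320.3 208.1]
0.1065 [320.6 217.1]
0.0845 [320.8 225.3]
196 [ 0.471 -0.008  0.202] [ 98  97 100] | 198 [ 0.469 -0.011  0.2  ] [100  96 100] | 200 [ 0.467 -0.014  0.198] [88 88 90] | 202 [ 0.466 -0.016  0.195] [53 51 54] | 204 [ 0.468 -0.011  0.187] [38 35 40] | 206 [ 0.472 -0.005  0.176] [22 24 27] | 208 [0.48  0.01  0.157] [25 22 24] | 210 [0.49  0.029 0.135] [22 28 29] | 212 [0.489 0.027 0.131] [24 25 30] | 214 [0.488 0.026 0.127] [24 26 28] | 216 [0.49  0.028 0.12 ] [31 31 31] | 218 [0.49  0.029 0.114] [53 53 56] | 220 [0.492 0.033 0.105] [38 35 35] | 222 [0.492 0.032 0.1  ] [16 15 14] | 224 [0.491 0.031 0.096] [19 15 16] | 226 [0.491 0.032 0.09 ] [16 17 21] | 228 [0.491 0.031 0.085] [16 12 16] | 230 [0.492 0.033 0.078] [28 25 26] | 232 [0.489 0.028 0.078] [29 28 27] | 234 [0.486 0.024 0.077] [25 20 22] | 236 [0.482 0.016 0.08 ] [32 30 30] | 238 [0.48  0.013 0.078] [25 25 26] | 240 [0.478 0.01  0.075] [88 84 83] | 242 [0.484 0.021 0.058] [125 120 117] | 244 [0.481 0.015 0.058] [158 152 150] | (113, array([0.4926, 0.035 , 0.1044]), ((493.8157958984375, 35.63475799560547), (15.595995903015137, 44.86452865600586), 63.34098815917969)) (386, array([0.4897, 0.0262, 0.0789]), ((494.9395446777344, 30.13965606689453), (52.744483947753906, 69.83758544921875), 61.640625))
```

Request:
{"api": "jog_arm", "payload": {"deltas": [[0,0,0,0,0,-0.5,0],[0,0,0,0,0,-0.5,0]]}}

```text
t: 3.63
tool_pos: [0.4945, 0.0393, 0.1165]
tool_rot: [-0.682, -3.066, 0.0]
contact_force: [-0.2, 0.9, 0.4]
opening: 0.0001
```

Request:
{"api": "jog_arm", "payload": {"deltas": [[0,0,0,0,0,-2.5,0],[0,0,0,0,0,-2.5,0],[0,0,0,0,0,0,0],[0,0,0,0,0,0,0]]}}

```text
t: 3.97
tool_pos: [0.4964, 0.0392, 0.1692]
tool_rot: [0.681, 3.062, 0.001]
contact_force: [0.9, 0.3, -1.4]
opening: 0.0001
```

```bash
cat > t.py <<'E'
from h import *
plan((.4935,.0397,.105),65.2)
o=ctrl.get_obs();im,d=vision.get_image("scene");W=world("scene",d)
p=o['tool_pos'];m=(W[...,2]>.06)&(W[...,2]<.24)&(np.hypot(W[...,0]-p[0],W[...,1]-p[1])<.06)
P=W[m];
for lo in np.arange(.06,.2,.006):
    s=P[(P[:,2]>=lo)&(P[:,2]<lo+.006)]
    if len(s):print(lo.round(3),len(s),s.min(0).round(3),s.max(0).round(3))
print(bar("scene",d))
E
python3 t.py
```

```text
t 3.97 tcp [0.4964 0.0392 0.1692] yaw 64.92 z [ 5.e-03 -4.e-04 -1.e+00] F [ 0.85  0.26 -1.36] tq [-0.01 -0.   -0.01] op 0.0001 q6 -1.2
shift cm [ 0.31  -0.087  6.42 ] turn z rad -0.0049
0.06 107 [ 0.449 -0.017  0.06 ] [0.551 0.075 0.066]
0.066 20 [ 0.441 -0.016  0.066] [0.512 0.03  0.072]
0.072 126 [0.462 0.005 0.073] [0.529 0.065 0.078]
0.078 248 [0.463 0.005 0.078] [0.529 0.066 0.084]
0.084 52 [0.472 0.022 0.084] [0.512 0.044 0.09 ]
0.09 45 [0.472 0.023 0.09 ] [0.512 0.043 0.096]
0.096 61 [0.472 0.022 0.096] [0.513 0.045 0.102]
0.102 116 [0.473 0.021 0.102] [0.516 0.051 0.108]
0.108 3 [0.479 0.025 0.108] [0.51  0.047 0.108]
0.168 14 [0.485 0.028 0.169] [0.504 0.039 0.174]
0.174 20 [0.485 0.024 0.174] [0.504 0.038 0.179]
0.18 32 [0.485 0.022 0.18 ] [0.504 0.039 0.186]
0.186 30 [0.484 0.023 0.186] [0.505 0.048 0.192]
0.192 33 [0.485 0.021 0.192] [0.505 0.046 0.198]
0.198 19 [0.485 0.022 0.198] [0.499 0.03  0.204]
(142, array([0.4934, 0.0356, 0.1045]), ((494.7173156738281, 37.45093536376953), (17.304471969604492, 44.538795471191406), 61.71747589111328))
```

Both checks say the real fingertips sit at about the reported TCP height, not 22 mm ahead of it: the shut jaws ended just above the bar, and the depth image agrees. I'll reopen and go about 2 cm lower.

Request:
{"api": "jog_arm", "payload": {"deltas": [[0,0,0,0,0,0,0.5],[0,0,0,0,0,0,0.5],[0,0,0,0,0,0,0.5],[0,0,0,0,0,0,0.5],[0,0,0,0,0,0,0.5],[0,0,0,0,0,0,0.5]]}}

```text
t: 4.52
tool_pos: [0.4946, 0.0393, 0.1662]
tool_rot: [-0.682, -3.066, 0.0]
contact_force: [0.4, 0.5, 0.7]
opening: 0.0429
```

```bash
python3 t.py | egrep -v "^0.0|^0.10"; python3 -c "
from h import *
plan((.4935,.0397,.087),65.2)"
```

```text
t 4.52 tcp [0.4946 0.0393 0.1662] yaw 64.92 z [-6.e-04  0.e+00 -1.e+00] F [0.38 0.5  0.68] tq [-0.06 -0.02  0.02] op 0.0429 q6 -1.2
shift cm [ 0.116 -0.01   6.116] turn z rad -0.005
0.162 2 [0.477 0.018 0.167] [0.478 0.019 0.167]
0.168 16 [0.474 0.008 0.168] [0.492 0.019 0.174]
0.174 29 [0.474 0.004 0.174] [0.496 0.065 0.18 ]
0.18 28 [0.474 0.004 0.18 ] [0.495 0.062 0.186]
0.186 33 [0.474 0.003 0.186] [0.496 0.063 0.192]
0.192 32 [0.474 0.003 0.192] [0.495 0.062 0.198]
0.198 14 [0.473 0.004 0.198] [0.486 0.011 0.202]
(139, array([0.4934, 0.0355, 0.1047]), ((494.729736328125, 37.64276885986328), (17.874813079833984, 45.05280685424805), 64.9886474609375))
t 4.57 tcp [0.4947 0.0393 0.1663] yaw 64.92 z [-5.e-04  0.e+00 -1.e+00] F [-0.24 -0.45 -0.23] tq [-0.01 -0.    0.01] op 0.0428 q6 -1.2
shift cm [ 0.121 -0.014  7.927] turn z rad -0.0049
```

Request:
{"api": "jog_arm", "payload": {"deltas": [[0,0,0,0.12,0,2.5,0.5],[0,0,0,0,0,2.5,0.5],[0,0,0,0,0,1.5,0.5],[0,0,0,0,0,0.9,0.5],[0,0,0,0,0,0.5,0.5],[0,0,0,0,0,0,0.5],[0,0,0,0,0,0,0.5],[0,0,0,0,0,0,0.3],[0,0,0,0,0,0,0.25],[0,0,0,0,0,0,0.22],[0,0,0,0,0,0,0.2],[0,0,0,0,0,0,0.18]], "grip_force": 60}}

```text
t: 5.57
tool_pos: [0.494, 0.0398, 0.0879]
tool_rot: [0.682, 3.066, 0.0]
contact_force: [0.4, 0.1, 0.6]
opening: 0.0152
```

Request:
{"api": "jog_arm", "payload": {"deltas": [[0,0,0,0,0,0,0.15],[0,0,0,0,0,0,0.12],[0,0,0,0,0,0,0.05],[0,0,0,0,0,0,0],[0,0,0,0,0,0,0],[0,0,0,0,0,0,0]], "grip_force": 100}}

```text
t: 6.07
tool_pos: [0.4939, 0.0397, 0.0876]
tool_rot: [0.682, 3.066, -0.0]
contact_force: [0.2, -0.5, 0.9]
opening: 0.0119
```

```bash
python3 -c "
from h import *
plan((.4935,.0397,.087),65.2)
im,d=vision.get_image('scene');W=world('scene',d);print(W[276,328])"
```

```text
t 6.07 tcp [0.4939 0.0397 0.0876] yaw 64.92 z [ 4.e-04 -2.e-04 -1.e+00] F [ 0.24 -0.49  0.88] tq [-0.07 -0.06  0.14] op 0.0119 q6 -1.2
shift cm [ 0.033 -0.018  0.063] turn z rad -0.0049
[ 0.47274254 -0.02553025  0.00665472]
```

The bar is gripped. Next I lean down in small steps.

Request:
{"api": "jog_arm", "payload": {"deltas": [[0,0,0,0,0,0.1,0],[0,0,0,0,0,0.1,0],[0,0,0,0,0,0,0],[0,0,0,0,0,0,0]]}}

```text
t: 6.45
tool_pos: [0.4938, 0.0397, 0.0855]
tool_rot: [0.682, 3.066, -0.0]
contact_force: [0.5, -1.3, 2.2]
opening: 0.0113
```

Request:
{"api": "jog_arm", "payload": {"deltas": [[0,0,0,0,0,0.1,0],[0,0,0,0,0,0,0],[0,0,0,0,0,0,0]]}}

```text
t: 6.7
tool_pos: [0.4939, 0.0397, 0.0846]
tool_rot: [0.682, 3.066, -0.0]
contact_force: [0.6, -1.2, 2.4]
opening: 0.0115
```

Request:
{"api": "jog_arm", "payload": {"deltas": [[0,0,0,0,0,0.1,0],[0,0,0,0,0,0,0],[0,0,0,0,0,0,0]]}}

```text
t: 6.95
tool_pos: [0.4939, 0.0398, 0.0837]
tool_rot: [0.682, 3.066, -0.0]
contact_force: [0.9, -1.8, 2.3]
opening: 0.0112
```

Request:
{"api": "jog_arm", "payload": {"deltas": [[0,0,0,0,0,0.1,0],[0,0,0,0,0,0,0],[0,0,0,0,0,0,0]]}}

```text
t: 7.2
tool_pos: [0.4939, 0.0398, 0.0831]
tool_rot: [0.682, 3.066, -0.0]
contact_force: [-1.9, -0.6, 6.0]
opening: 0.0117
```

Request:
{"api": "jog_arm", "payload": {"deltas": [[0,0,0,0,0,0.1,0],[0,0,0,0,0,0,0],[0,0,0,0,0,0,0],[0,0,0,0,0,0,0]]}}

```text
t: 7.53
tool_pos: [0.494, 0.0397, 0.0826]
tool_rot: [0.682, 3.067, -0.0]
contact_force: [-2.3, -1.5, 8.9]
opening: 0.012
```

Request:
{"api": "jog_arm", "payload": {"deltas": [[0,0,0,0,0,0.08,0],[0,0,0,0,0,0,0],[0,0,0,0,0,0,0],[0,0,0,0,0,0,0]]}}

```text
t: 7.87
tool_pos: [0.494, 0.0397, 0.0821]
tool_rot: [-0.682, -3.067, 0.0]
contact_force: [-4.5, -1.2, 10.2]
opening: 0.0116
```

Request:
{"api": "jog_arm", "payload": {"deltas": [[0,0,0,0,0,0.1,0],[0,0,0,0,0,0,0],[0,0,0,0,0,0,0],[0,0,0,0,0,0,0]]}}

```text
t: 8.2
tool_pos: [0.494, 0.0397, 0.0816]
tool_rot: [-0.682, -3.066, 0.001]
contact_force: [-5.8, -1.4, 12.9]
opening: 0.0117
```

```bash
python3 -c "
from h import *
for i in range(4):
  vision.get_image('scene');plan((.4935,.0397,.087),65.2)"
```

```text
t 8.25 tcp [0.494  0.0397 0.0816] yaw 64.93 z [-3.e-04 -3.e-04 -1.e+00] F [-5.06 -2.4  13.11] tq [-0.22  0.9   0.11] op 0.0116 q6 -1.2
shift cm [ 0.046 -0.026 -0.541] turn z rad -0.0048
t 8.3 tcp [0.494  0.0398 0.0816] yaw 64.92 z [-3.e-04 -2.e-04 -1.e+00] F [-5.01 -1.2  13.4 ] tq [-0.18  0.94  0.09] op 0.0115 q6 -1.2
shift cm [ 0.044 -0.027 -0.542] turn z rad -0.0048
t 8.35 tcp [0.494  0.0397 0.0816] yaw 64.92 z [-3.e-04 -3.e-04 -1.e+00] F [-5.27 -1.68 12.26] tq [-0.19  0.91  0.11] op 0.0116 q6 -1.2
shift cm [ 0.046 -0.026 -0.542] turn z rad -0.0048
t 8.4 tcp [0.494  0.0397 0.0816] yaw 64.93 z [-3.e-04 -3.e-04 -1.e+00] F [-5.4  -0.59 13.74] tq [-0.25  0.94  0.1 ] op 0.0113 q6 -1.2
shift cm [ 0.047 -0.027 -0.542] turn z rad -0.0048
```

Request:
{"api": "jog_arm", "payload": {"deltas": [[0,0,0,0.09,-0.04,0.03,0],[0,0,0,0,0,0,0],[0,0,0,0,0,0,0]]}}

```text
t: 8.65
tool_pos: [0.4939, 0.0397, 0.0817]
tool_rot: [0.682, 3.065, 0.0]
contact_force: [-3.4, -1.2, 11.8]
opening: 0.0117
```

```bash
python3 -c "
from h import *
for i in range(3):
  vision.get_image('scene');plan((.4935,.0397,.087),65.2)"
```

```text
t 8.7 tcp [0.4939 0.0397 0.0817] yaw 64.92 z [ 2.2e-03 -3.0e-04 -1.0e+00] F [-2.33 -1.38 12.63] tq [-0.14  0.5   0.15] op 0.011 q6 -1.2
shift cm [ 0.038 -0.021 -0.529] turn z rad -0.0049
t 8.75 tcp [0.4939 0.0397 0.0817] yaw 64.92 z [ 2.2e-03 -3.0e-04 -1.0e+00] F [-2.07 -1.11 12.54] tq [-0.21  0.49  0.17] op 0.0114 q6 -1.2
shift cm [ 0.037 -0.021 -0.53 ] turn z rad -0.0049
t 8.8 tcp [0.4939 0.0397 0.0817] yaw 64.92 z [ 2.2e-03 -3.0e-04 -1.0e+00] F [-3.93 -1.84 12.34] tq [-0.17  0.54  0.15] op 0.0118 q6 -1.2
shift cm [ 0.038 -0.02  -0.528] turn z rad -0.0049
```

Request:
{"api": "jog_arm", "payload": {"deltas": [[0,0,0,0.09,-0.04,0.08,0],[0,0,0,0,0,0,0],[0,0,0,0,0,0,0],[0,0,0,0,0,0,0]]}}

```text
t: 9.13
tool_pos: [0.4939, 0.0397, 0.0816]
tool_rot: [0.681, 3.062, 0.001]
contact_force: [-1.4, -1.9, 13.2]
opening: 0.012
```

Request:
{"api": "jog_arm", "payload": {"deltas": [[0,0,0.03,0,0,0,0],[0,0,0.04,0,0,0,0],[0,0,0.04,0,0,0,0],[0,0,0.04,0,0,0,0],[0,0,0,0,0,0,0],[0,0,0,0,0,0,0]]}}

```text
t: 9.63
tool_pos: [0.4939, 0.0398, 0.0816]
tool_rot: [0.908, 3.003, 0.002]
contact_force: [-1.1, -0.5, 12.8]
opening: 0.0115
```

```bash
cat > c.py <<'E'
from h import *
# timer box drift: top-face rectangle by depth, both cameras
for n in("scene","top"):
    im,d=vision.get_image(n);W=world(n,d);k=(im.min(2)>150)&(W[...,2]>.07)&(W[...,2]<.084)&(np.hypot(W[...,0]-.427,W[...,1]-.0205)<.025)
    print(n,'key n',k.sum(),W[k].mean(0).round(4) if k.any() else '')
plan((.4935,.0397,.087),-3.3)
E
python3 c.py;python3 - <<'E'
from h import *
for n in("scene","top"):
    im=cv2.imread(f"pics/{n}0.png");W=world(n,np.load(f"pics/{n}_d.npy"));k=(im.min(2)>150)&(W[...,2]>.07)&(W[...,2]<.084)&(np.hypot(W[...,0]-.427,W[...,1]-.0205)<.025)
    print(n,'start key',k.sum(),W[k].mean(0).round(4))
E
```

```text
scene key n 55 [0.4277 0.0142 0.0767]
top key n 74 [0.4261 0.0192 0.0793]
t 9.73 tcp [0.4939 0.0398 0.0816] yaw 56.35 z [ 4.5e-03 -3.0e-04 -1.0e+00] F [-1.03 -1.5  12.53] tq [-0.14  0.26  0.24] op 0.0116 q6 -1.05
shift cm [ 0.029 -0.03  -0.542] turn z rad 1.041
scene start key 71 [0.4273 0.0171 0.0771]
top start key 122 [0.4268 0.0204 0.0792]
```

Request:
{"api": "jog_arm", "payload": {"deltas": [[0,0,0,0,0,0.07,0],[0,0,0,0,0,0,0],[0,0,0.04,0,0,0,0],[0,0,0.05,0,0,0,0],[0,0,0.05,0,0,0,0],[0,0,0.05,0,0,0,0],[0,0,0.05,0,0,0,0],[0,0,0,0,0,0,0],[0,0,0,0,0,0,0]]}}

```text
t: 10.48
tool_pos: [0.494, 0.0398, 0.0812]
tool_rot: [1.261, 2.873, 0.003]
contact_force: [-2.3, -0.4, 14.5]
opening: 0.0116
```

```bash
python3 c.py;python3 - <<'E'
from h import *
im,d=vision.get_image("scene");i2,d2=vision.get_image("top")
a=cv2.resize(im[200:290,270:380,::-1],None,fx=5,fy=5,interpolation=cv2.INTER_CUBIC);b=cv2.resize(i2[190:305,305:410,::-1],(411,450),interpolation=cv2.INTER_CUBIC)
cv2.imwrite("pics/s3.png",cv2.resize(np.hstack([a,b]),None,fx=.82,fy=.82))
E
```

```text
scene key n 71 [0.4268 0.0163 0.0769]
top key n 93 [0.4267 0.0193 0.0795]
t 10.58 tcp [0.494  0.0398 0.0812] yaw 42.59 z [ 4.6e-03 -2.0e-04 -1.0e+00] F [-2.23 -1.18 15.53] tq [-0.06  0.45  0.22] op 0.0114 q6 -0.81
shift cm [ 0.025 -0.045 -0.579] turn z rad 0.8009
```

View pics/s3.png

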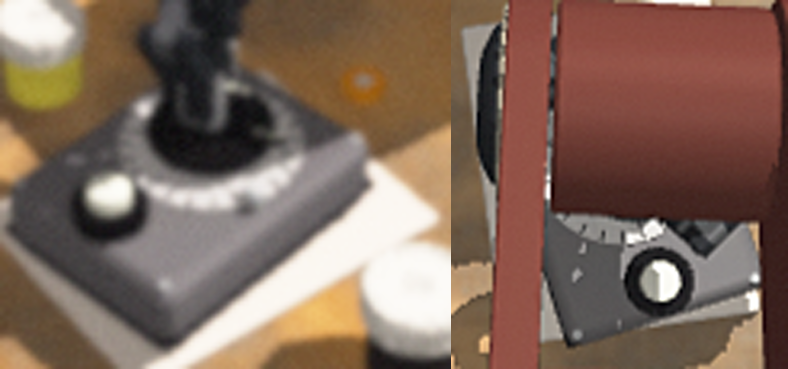

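The timer's edges and the key (105,192) are where they were, and the knob is turning with the jaws. I'll carry on.

Request:
{"api": "jog_arm", "payload": {"deltas": [[0,0,0.05,0,0,0,0],[0,0,0.05,0,0,0,0],[0,0,0.05,0,0,0,0],[0,0,0.05,0,0,0,0],[0,0,0.05,0,0,0,0],[0,0,0.05,0,0,0,0],[0,0,0,0,0,0,0]]}}

```text
t: 11.27
tool_pos: [0.4941, 0.0399, 0.0812]
tool_rot: [1.678, 2.651, 0.004]
contact_force: [-1.7, -0.1, 13.6]
opening: 0.0116
```

Request:
{"api": "jog_arm", "payload": {"deltas": [[0,0,0.05,0,0,0,0],[0,0,0.05,0,0,0,0],[0,0,0.05,0,0,0,0],[0,0,0.05,0,0,0,0],[0,0,0.05,0,0,0,0],[0,0,0,0,0,0,0],[0,0,0,0,0,0,0]]}}

```text
t: 11.85
tool_pos: [0.4942, 0.0399, 0.0813]
tool_rot: [1.994, 2.422, 0.005]
contact_force: [-0.9, -1.2, 13.4]
opening: 0.0115
```

```bash
python3 c.py
```

```text
scene key n 74 [0.4269 0.0168 0.0766]
top key n 82 [0.4239 0.0204 0.0799]
t 11.95 tcp [0.4942 0.0399 0.0813] yaw 11.08 z [ 0.0051  0.     -1.    ] F [-1.26 -0.25 14.47] tq [-0.1   0.34  0.22] op 0.0114 q6 -0.26
shift cm [-0.007 -0.069 -0.574] turn z rad 0.2509
```

Request:
{"api": "jog_arm", "payload": {"deltas": [[0,0,0.05,0,0,0,0],[0,0,0.05,0,0,0,0],[0,0,0.05,0,0,0,0],[0,0,0.05,0,0,0,0],[0,0,0.06,0,0,0,0],[0,0,0,0,0,0,0],[0,0,0,0,0,0,0]]}}

```text
t: 12.53
tool_pos: [0.4943, 0.0399, 0.0813]
tool_rot: [2.292, 2.143, 0.006]
contact_force: [0.3, -0.5, 14.4]
opening: 0.0116
```

```bash
python3 c.py
python3 - <<'E'
from h import *
im,d=vision.get_image("scene")
print(proj("scene",(.4911,-.0012,.062)),proj("scene",(.491,.0006,.066)))
cv2.imwrite("pics/s4.png",cv2.resize(im[205:275,285:365,::-1],None,fx=8,fy=8,interpolation=cv2.INTER_CUBIC))
E
```

```text
scene key n 75 [0.427  0.0168 0.0769]
top key n 103 [0.426  0.0201 0.0794]
t 12.63 tcp [0.4943 0.0399 0.0813] yaw -3.83 z [ 0.0054  0.     -1.    ] F [-1.32 -0.56 13.95] tq [-0.08  0.24  0.23] op 0.0118 q6 -0.0
shift cm [-0.026 -0.077 -0.569] turn z rad -0.0092
[329.45563938 245.87259091] [328.93883887 243.91120382]
```

View pics/s4.png

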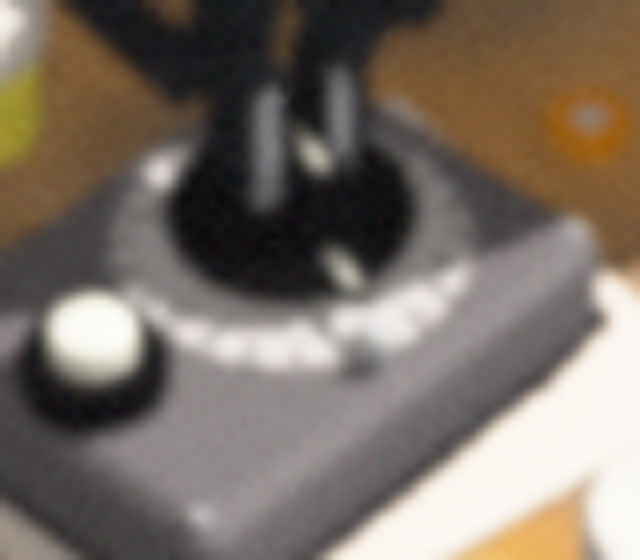

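The white pointer line near (345,270) aims at the tab at about (355,330). I'll let go under a light lean and rise.

Request:
{"api": "jog_arm", "payload": {"deltas": [[0,0,0,0,0,-0.1,0],[0,0,0,0,0,0,0],[0,0,0,0,0,0,0.15],[0,0,0,0,0,0,0.25],[0,0,0,0,0,-0.3,0.4],[0,0,0,0,0,-0.6,0.5],[0,0,0,0,0,-1,0.5],[0,0,0,0,0,-3,0.5],[0,0,0,0,0,-3,0.5],[0,0,0,0,0,-3,0.5],[0,0,0,0,0,-3,0.5],[0,0,0,0,0,0,0.5]]}}

```text
t: 13.68
tool_pos: [0.4951, 0.0397, 0.2262]
tool_rot: [2.288, 2.14, 0.013]
contact_force: [0.8, -0.7, 1.9]
opening: 0.0429
```

Request:
{"api": "jog_arm", "payload": {"deltas": [[0,0,0,0,4,0,0],[0,0,0,0,4,0,0],[0,0,0,0,4,0,0],[0,0,0,0,4,0,0],[0,0,0,0,0,0,0]]}}

```text
t: 14.1
tool_pos: [0.6555, 0.0283, 0.214]
tool_rot: [-2.294, -2.143, 0.003]
contact_force: [-0.3, -0.1, -0.5]
opening: -0.0002
```

```bash
python3 c.py
python3 - <<'E'
from h import *
i2,d=vision.get_image("top");print(bar("top",d),bar("top",d,lo=.074,hi=.086))
cv2.imwrite("pics/s5.png",cv2.resize(i2[190:305,305:410,::-1],None,fx=5.2,fy=5.2,interpolation=cv2.INTER_CUBIC))
E
```

```text
scene key n 67 [0.4272 0.0171 0.0771]
top key n 0 
t 14.2 tcp [0.6516 0.029  0.2159] yaw -3.86 z [-3.9e-03  4.0e-04 -1.0e+00] F [-0.92  0.27  0.2 ] tq [ 0.04 -0.03  0.03] op 0.0001 q6 -0.0
shift cm [ -0.    -15.8    12.947] turn z rad -0.0097
(0, array([nan, nan, nan]), ((0.0, 0.0), (0.0, 0.0), 0.0)) (0, array([nan, nan, nan]), ((0.0, 0.0), (0.0, 0.0), 0.0))h.py:13: RuntimeWarning: Mean of empty slice.
  p=ww[m]; r=cv2.minAreaRect((p[:,:2]*1000).astype(np.float32)); return len(p),p.mean(0).round(4),r
  ret = um.true_divide(
```

View pics/s5.png

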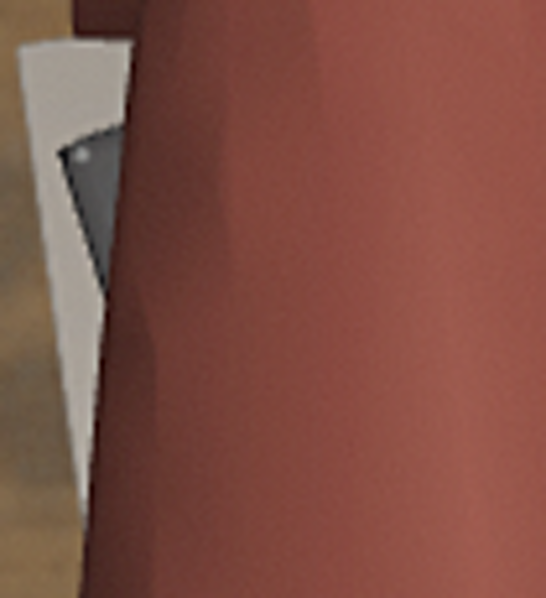

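The arm covers the timer in that view, so nothing could be read. I'll move back and swing it to the left.

Request:
{"api": "jog_arm", "payload": {"deltas": [[0,0,0,0,-4,0,0],[0,0,0,0,-4,0,0],[0,0,0,0,-4,0,0],[0,0,0,0,-4,0,0],[0,0,0,4,0,0,0],[0,0,0,4,0,0,0],[0,0,0,4,0,0,0],[0,0,0,4,0,0,0],[0,0,0,4,0,0,0],[0,0,0,4,0,0,0],[0,0,0,4,0,0,0],[0,0,0,0,0,0,0]]}}

```text
t: 15.25
tool_pos: [0.5085, 0.3246, 0.219]
tool_rot: [-2.287, -2.151, -0.005]
contact_force: [-0.8, -0.9, -0.4]
opening: 0.0003
```

```bash
python3 c.py
python3 - <<'E'
from h import *
i2,d=vision.get_image("top");print(bar("top",d),bar("top",d,lo=.074,hi=.086))
cv2.imwrite("pics/s6.png",cv2.resize(i2[190:305,305:410,::-1],None,fx=5.2,fy=5.2,interpolation=cv2.INTER_CUBIC))
E
```

```text
scene key n 70 [0.4275 0.017  0.0771]
top key n 120 [0.4269 0.0209 0.0792]
t 15.35 tcp [0.5091 0.3202 0.2188] yaw -3.67 z [ 8.e-04  1.e-04 -1.e+00] F [-0.09 -0.67 -0.23] tq [ 0.03 -0.02 -0.02] op -0.0002 q6 0.5
shift cm [-28.094   0.232  13.171] turn z rad -0.0065
(228, array([0.4933, 0.0398, 0.1072]), ((493.14141845703125, 40.28812026977539), (43.995704650878906, 13.778831481933594), 88.75841522216797)) (873, array([0.4927, 0.0401, 0.0807]), ((493.7279052734375, 40.113197326660156), (64.83049774169922, 65.14505767822266), 51.11042785644531))
```

View pics/s6.png

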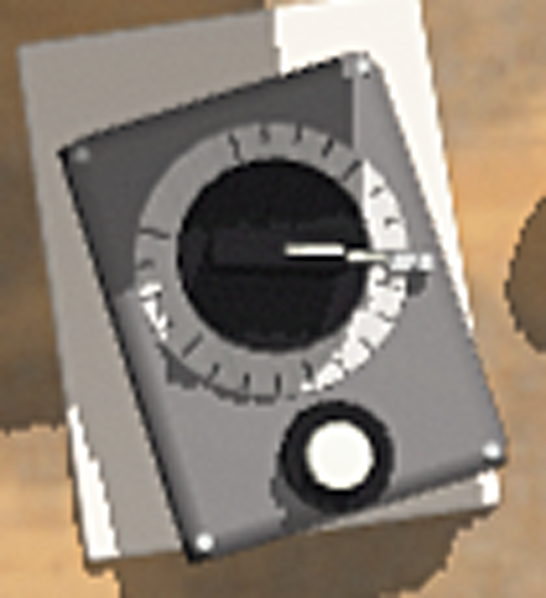

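The pointer tip at (393,258) meets the tab's inner end at (395,263), about 1.5 mm off. The timer hasn't moved. Now the key.

Request:
{"api": "jog_arm", "payload": {"deltas": [[0,0,0,-3.8,-0.78,0,0],[0,0,0,-3.8,-0.78,0,0],[0,0,0,-3.8,-0.78,0,0],[0,0,0,-3.8,-0.78,0,0],[0,0,0,-3.8,-0.78,0,0],[0,0,0,-3.8,-0.78,0,0],[0,0,0,-3.8,-0.78,0,0],[0,0,0,-3.8,-0.78,0,0],[0,0,0,0,0,3,0],[0,0,0,0,0,3,0],[0,0,0,0,0,2,0],[0,0,0,0,0,0,0]]}}

```text
t: 16.4
tool_pos: [0.4235, 0.0191, 0.133]
tool_rot: [-2.294, -2.138, 0.008]
contact_force: [-1.7, 0.1, 0.3]
opening: -0.0004
```

```bash
python3 -c "
from h import *
plan((.427,.0205,.09),-3.7)
vision.get_image('scene')
plan((.427,.0205,.09),-3.7)"
```

```text
t 16.4 tcp [0.4235 0.0191 0.133 ] yaw -4.02 z [-8.1e-03  8.0e-04 -1.0e+00] F [-1.71  0.11  0.29] tq [0.03 0.01 0.05] op -0.0004 q6 -0.06
shift cm [0.164 0.373 4.301] turn z rad -0.0056
t 16.45 tcp [0.4252 0.0193 0.1357] yaw -3.97 z [-4.4e-03  4.0e-04 -1.0e+00] F [ 0.27 -0.74  0.87] tq [ 0.    0.06 -0.09] op -0.0 q6 -0.06
shift cm [0.134 0.187 4.574] turn z rad -0.0048
```

Request:
{"api": "jog_arm", "payload": {"deltas": [[0,0,0,0.12,0.05,0,0],[0,0,0,0,0,2.5,0],[0,0,0,0,0,2,0],[0,0,0,0,0,0,0],[0,0,0,0,0,0,0],[0,0,0,0,0,0,0]]}}

```text
t: 16.95
tool_pos: [0.43, 0.0211, 0.0953]
tool_rot: [2.292, 2.144, 0.004]
contact_force: [0.8, 0.4, -0.4]
opening: 0.0001
```

Request:
{"api": "jog_arm", "payload": {"deltas": [[0,0,0,0,0,0.3,0],[0,0,0,0,0,0.3,0],[0,0,0,0,0,0.2,0],[0,0,0,0,0,0,0],[0,0,0,0,0,0,0]]}}

```text
t: 17.37
tool_pos: [0.4284, 0.0213, 0.0849]
tool_rot: [-2.294, -2.146, 0.0]
contact_force: [0.2, -0.3, -0.7]
opening: 0.0003
```

Request:
{"api": "jog_arm", "payload": {"deltas": [[0,0,0,-0.08,-0.12,0.2,0],[0,0,0,0,0,0.2,0],[0,0,0,0,0,0.2,0],[0,0,0,0,0,0,0],[0,0,0,0,0,0,0]]}}

```text
t: 17.78
tool_pos: [0.4271, 0.0205, 0.0787]
tool_rot: [-2.294, -2.146, 0.0]
contact_force: [0.1, -0.5, 0.0]
opening: 0.0001
```

Request:
{"api": "jog_arm", "payload": {"deltas": [[0,0,0,0,0,0.1,0],[0,0,0,0,0,0.1,0],[0,0,0,0,0,0,0],[0,0,0,0,0,0,0]]}}

```text
t: 18.12
tool_pos: [0.4274, 0.0205, 0.0771]
tool_rot: [2.294, 2.146, 0.0]
contact_force: [-0.4, -0.0, 2.0]
opening: 0.0
```

Request:
{"api": "jog_arm", "payload": {"deltas": [[0,0,0,0,0,0.1,0],[0,0,0,0,0,0.1,0],[0,0,0,0,0,0,0],[0,0,0,0,0,0,0]]}}

```text
t: 18.45
tool_pos: [0.4274, 0.0205, 0.0751]
tool_rot: [2.294, 2.146, 0.0]
contact_force: [-0.2, -0.5, 3.5]
opening: -0.0001
```

Request:
{"api": "jog_arm", "payload": {"deltas": [[0,0,0,0,0,0.1,0],[0,0,0,0,0,0.1,0],[0,0,0,0,0,0,0],[0,0,0,0,0,0,0]]}}

```text
t: 18.78
tool_pos: [0.4274, 0.0205, 0.0732]
tool_rot: [2.294, 2.146, 0.0]
contact_force: [-0.8, 0.3, 4.4]
opening: -0.0002
```

Request:
{"api": "jog_arm", "payload": {"deltas": [[0,0,0,0,0,0.1,0],[0,0,0,0,0,0,0],[0,0,0,0,0,0,0]]}}

```text
t: 19.03
tool_pos: [0.4275, 0.0205, 0.0731]
tool_rot: [-2.294, -2.146, 0.0]
contact_force: [-4.9, 1.0, 11.6]
opening: -0.0001
```

The key has bottomed: the force jumped to 11.6 N with no more travel. Now I lift off and move clear.

Request:
{"api": "jog_arm", "payload": {"deltas": [[0,0,0,0,0,-0.1,0],[0,0,0,0,0,-0.3,0],[0,0,0,0,0,-1,0],[0,0,0,0,0,-3,0],[0,0,0,0,0,-4,0],[0,0,0,0,0,-4,0],[0,0,0,0,0,-2,0],[0,0,0,0,0,0,0]]}}

```text
t: 19.7
tool_pos: [0.4301, 0.0202, 0.2227]
tool_rot: [2.288, 2.14, 0.011]
contact_force: [0.6, 0.0, 0.1]
opening: 0.0001
```

Request:
{"api": "jog_arm", "payload": {"deltas": [[0,0,0,4,0,0,0],[0,0,0,4,0,0,0],[0,0,0,4,0,0,0],[0,0,0,4,0,0,0],[0,0,0,4,0,0,0],[0,0,0,4,0,0,0],[0,0,0,4,0,0,0],[0,0,0,2,0,0,0],[0,0,0,0,0,0,0],[0,0,0,0,0,0,0],[0,0,0,0,0,0,0]]}}

```text
t: 20.62
tool_pos: [0.4468, 0.319, 0.2148]
tool_rot: [-2.295, -2.145, 0.003]
contact_force: [-0.2, -1.0, -0.1]
opening: 0.0002
```

```bash
python3 c.py
python3 - <<'E'
from h import *
i2,d=vision.get_image("top");print(bar("top",d));W=world("top",d)
for uv in[(277,257),(430,218),(326,176)]:print(W[uv[1],uv[0]].round(4))
cv2.imwrite("pics/s7.png",cv2.resize(i2[160:300,250:450,::-1],None,fx=4,fy=4,interpolation=cv2.INTER_CUBIC))
E
```

```text
scene key n 70 [0.4271 0.017  0.0772]
top key n 121 [0.4268 0.021  0.0794]
t 20.72 tcp [0.4472 0.3186 0.2154] yaw -3.92 z [-7.e-04 -7.e-04 -1.e+00] F [ 0.65 -0.83  0.06] tq [ 0.02  0.04 -0.07] op -0.0004 q6 0.55
shift cm [-27.497   6.541  12.857] turn z rad -0.0109
(228, array([0.4933, 0.0398, 0.1074]), ((493.1322021484375, 40.34339141845703), (43.99065017700195, 13.69439697265625), 88.4418716430664))
[0.466  0.1841 0.0518]
[ 0.5288 -0.092   0.0577]
[0.6207 0.0922 0.0069]
```

View pics/s7.png

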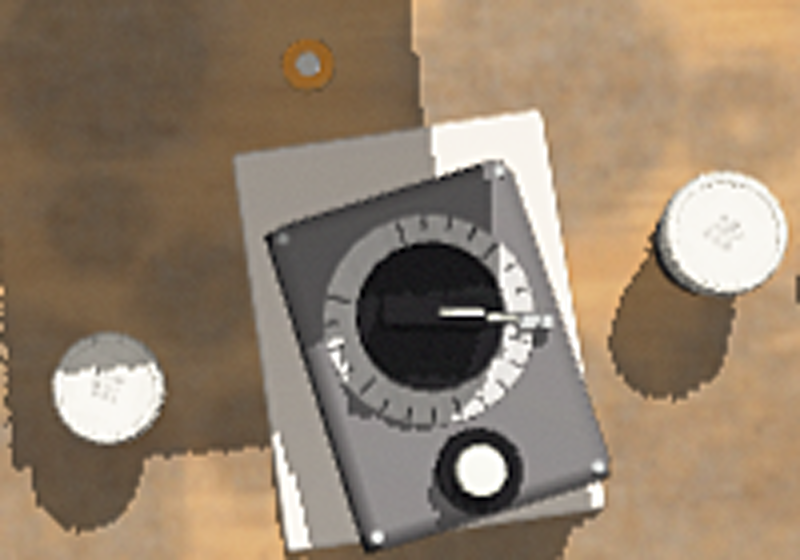

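The pointer tip (515,318) is at the tab (525,322) and the key (482,470) is up. The timer, pots and source are unmoved and the arm is clear, so I'm handing in.

```bash
python3 -c "
from station import ctrl
print(ctrl.finish_job())"
```

```text
the job is handed in; nothing more can be done
None
```

I turned the knob about 69° clockwise to the steel tab, leaning on it with about 13–15.5 N. I then let go, pressed the start key to its stop, moved the arm clear and handed the job in at about 21 s.

**Last checks:**
- **Pointer:** in the top view its tip is about 1.5 mm from the tab's inner end.
- **Start key:** it bottomed out, with the force jumping from 4.4 to 11.6 N and no further travel. Afterwards it was back up at its starting height.
- **Undisturbed items:** the timer, both sample pots and the check source are within about 1 mm of where they started.

**What disagreed or went wrong:**
- **First grasp missed:** the jaws shut just above the knob's bar. In the camera depth, the fingertips sit at about the reported tool position, not the stated 22 mm ahead of it. Going about 2 cm lower fixed it.
- **Wasted look:** I moved the arm the wrong way once, so one picture showed only the arm.
- **Turning torque:** the wrist read about 0.23 N m, below the stated 0.42 N m, but the pictures show the knob turned fully.

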